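# Stack a vial tray on the floating dock tray

## Task

Pick up the blue tray of capped vials by its black grip bar and stack it on the grey tray in the aluminium dock, so that all four corner lugs drop fully into the sockets and it sits flush and level, then let go. The grey tray may stand up to 8 mm off the middle of its dock either way, so feel for the sockets with light pressure: never let the trays press on each other with more than 50 N, do not drop it on or tip it, and leave the dropper bottle and the beaker where they are.

Things in the scene. Friction and masses are not known exactly. Their poses are not given: they have to be found in the camera images.
- tray_center (a point): Centre, half-way up, of the loose blue vial tray: 140 mm (its x) by 100 mm, 95 mm high over all, 0.3 to 0.56 kg. It stands on four round lugs 10 mm long and 10 mm in diameter (lowest 2 mm tapering to 9 mm), at x = +-55, y = +-35 mm. Tray body from 10 to 45 mm above the lug ends, vial caps up to 49 mm, above that the grip bar. It fits either way round.
- tray_grip (a point): Middle of the blue tray's black grip bar: 84 mm long along the tray's x, 12 mm thick (y), 30 mm high; it lies 32.5 mm above tray_center, and the bar's top is the top of the tray. Grasp across the thickness.
- dock: Aluminium dock fixed to the bench, 172 mm (its x) by 132 mm, with a 16 mm high rim; origin at the centre of its underside, on the bench. The grey lower tray stands in it, lined up with it (never turned). With the lugs home, tray_center is 88.5 mm above this origin; with the lugs standing on the grey tray's top face it is 98.5 mm above it.
- dock_top (a point): A point fixed to the dock, over its middle, level with the grey tray's flat top (51 mm up). The grey tray (140 x 100 mm) has square sockets 13 mm wide, 14 mm deep, in white 30 mm corner blocks, at x = +-55, y = +-35 mm from ITS middle, which is unmeasured: up to 8 mm from this point along x, up to 8 mm along y. It stays put until pushed sideways with about 6 N. Touch down at under 20 mm/s.
- bottle_center (a point): Centre of a loose dropper bottle of stain, 35 mm wide, 108 mm high, a bystander.
- beaker_center (a point): Centre of a loose empty 250 ml beaker, about 75 mm wide, 92 mm high, a bystander. To the left of it stands a fixed black and white microscope with a plain cover, over x = 0.48 to 0.78, y = -0.03 to 0.18 m and up to about 0.45 m high: coming from the robot's left, pass in front of it (x below 0.42).

How it is judged:
By the outcome, as a careful person would: the job done as asked, in the order asked, and still so for the second after the job is handed in, with the robot touching nothing.
It also fails if it takes over 72 s, if anything falls off the work surface, if the arm or the gripper's body presses on something with over 40 N, if the wrist force passes 120 N, or if a joint passes its speed limit or range.

## Robot

A 6-joint arm with a two-finger parallel gripper is mounted at the origin on a cart in front of the work surface, level with it; the furniture and walls round the work are solid. World frame = base frame: x ahead of the robot, y to its left, z up, the work surface at z = 0. Lengths are in mm, angles in rad, forces in N, time in s.
With the tool pointing down it reaches from about 400 to 925 mm from the base axis. Payload 12.5 kg.
Tool frame: the origin (TCP) lies midway between the tips of the shut fingers; the grasp point (between the pads) lies 19 mm behind it; z points along the fingers, y is the direction in which the jaws open and shut (so a half turn about z gives the same grasp; the last joint's range is limited). The gripper opens to 95 mm and grips with 3 to 60 N. Pads are 20 mm wide; open, the fingers measure 119 mm over their backs; the gripper's body (75 mm by 180 mm) begins 59 mm behind the grasp point.
Start: joints at [-1.452, 0.491, 1.559, -0, 1.092, -0.106], TCP at [139.342, -609.287, 214.661] pointing down, gripper open.
Joint ranges: [-3.1, 3.1], [-0.84, 2.19], [0.05, 2.79], [-1.13, 4.28], [0.06, 2.93], [-2.69, 2.69]. Speed limits (rad/s): [2.22, 2.22, 2.79, 3.14, 3.14, 3.14].

## Interface

Orientations are given as [roll, pitch, yaw] about the fixed x, y, z axes, in that order (R = Rz(yaw) Ry(pitch) Rx(roll)).
In Python, from cell import env gives the robot as it stands.
- The arm moves only by the tool arm_command, never from a script. Its argument "steps" is a list of rows, each an object of numbers: "dx", "dy", "dz": the shift along the tool's x, y, z as a fraction of full scale; "rx", "ry", "rz": the turn, a rotation vector about the tool's x, y, z as a fraction of full scale; "claw": the gripper command: -1 is fully open, 1 is shut, values between are in proportion. In form: [{"dx": .., "dy": .., "dz": .., "rx": .., "ry": .., "rz": .., "claw": ..}, ...]. A call has 1 to 10 rows; each row shifts and turns the pose as measured when the row begins, along the tool's axes as they then stand; what a row does not reach is not made up. Full scale, the value 1, is 0.8 m for a shift and 90 degrees for a turn. A row lasts 1/8 s, in which the tool goes at most 62.5 mm and 10.7 degrees, less where a joint would pass 70% of its speed; a pose out of reach is approached as far as the arm can. A call with a number of a shift or a turn outside -1 to 1 is refused whole. A call with a gripper value outside its range is refused whole. The fingers move at their own pace and stop on an object; the grip force is fixed at half the most. Time passes only in rows, so rows that do not move let the fingers close. It gives the time, the measured TCP pose, the force and the opening at its end, in the units of the state.
- env.state(): the state, without advancing time (a new reading comes with each control period).
- env.read_camera(name): name is "scene" or "side" or "wrist"; returns (picture, depth): 480x640x3 uint8, red, green, blue; 480x640 float32, mm along the optical axis (not along the pixel's ray), 0 where there is no reading.
- env.get_calibration(name): a dict with "vfov" (degrees; the focal length in pixels is half the picture's height over the tangent of half this angle, whatever the lens; pixels are square), "cx", "cy" (the principal point, pixels), "xyz" and "attitude" of the camera in the world. Camera axes: x right, y up, looking along -z (the intrinsics and any distortion apply to the point x, -y, -z); pixel columns grow to the right and rows downward; lengths in mm; the calibration is good to about 2 mm. A picture is of the moment at which its call begins: read the wrist's pose just before it. get_calibration takes no time and is no camera call; for the wrist camera it gives the pose at the moment of the call.
- env.job_done(): hands the job in, once; it reports no verdict.
The state is a dict: "t": time; "joints": joint angles; "qvel": joint speeds; "tau": joint torques, N m; "eef_pos": TCP position; "tcp_rot": TCP orientation; "ft_force": force on the tool from outside, world axes, zero at the start; "moment": the same for the moment, N m; "opening": opening from 0.0 (shut) to 1.0 (fully open).
Only numpy, scipy, OpenCV 4.12 (cv2) and the standard library are available. Lean on these libraries where they do the work, as an engineer would, in place of code of your own. Each camera call takes 0.05 s, during which the arm holds its last target.

## Working session

There is one attempt and no reset: what is moved stays moved. The work goes in short steps, Python scripts to look and compute and a tool call to move; the robot and the scene stay as the last step left them, time stands still between calls to the robot, and variables do not carry over. Pictures are saved under pics/ and viewed, and the job is handed in when it is done.

Besides the shell and the picture viewer there is one more tool, called after "Request:" by a JSON object that holds its "op" and its "data". arm_command: Moves the arm, as the interface text tells. Its arguments: {"type":"object","properties":{"steps":{"type":"array","items":{"type":"object","properties":{"dx":{"type":"number"},"dy":{"type":"number"},"dz":{"type":"number"},"rx":{"type":"number"},"ry":{"type":"number"},"rz":{"type":"number"},"claw":{"type":"number"}}}}},"required":["steps"]}

```bash
ls; mkdir -p pics; python3 - <<'E'
from cell import env
import cv2,json,numpy as np
s=env.state();print(s)
for n in ("scene","side","wrist"):
    print(n,env.get_calibration(n))
    p,d=env.read_camera(n)
    cv2.imwrite(f"pics/a_{n}.png",p[:,:,::-1]); np.savez(f"a_{n}.npz",p=p,d=d)
    print((d>0).mean())
E
```

```text
pics
{'t': 0.0, 'joints': array([-1.45159655e+00,  4.91569771e-01,  1.55944189e+00, -3.13667107e-05,
        1.09170290e+00, -1.05602887e-01]), 'qvel': array([-0.00020462,  0.00028279,  0.00011772,  0.00050221,  0.00010198,
        0.00152306]), 'tau': array([-5.38498687e-03, -6.12653446e+01, -2.58183146e+01,  6.90437132e-02,
        4.82828706e-02, -1.17013687e-04]), 'eef_pos': array([ 139.30531622, -609.02953351,  214.0580093 ]), 'tcp_rot': array([-3.14047406e+00, -9.05927191e-05,  2.24817084e-01]), 'ft_force': array([0.344345  , 0.58419305, 0.02676347]), 'moment': array([ 0.04110694, -0.0470207 ,  0.0746199 ]), 'opening': 1.0010120712653872}
scene {'vfov': 46.82748442793842, 'cx': 316.16188423130075, 'cy': 244.71637033004515, 'xyz': array([897.77192605,  86.07840219, 846.18347116]), 'attitude': array([ 5.26095983e-01, -2.11065306e-03,  2.34787452e+00])}
0.9961328125
side {'vfov': 52.74319655417732, 'cx': 318.8436928894258, 'cy': 251.57254494393354, 'xyz': array([ 211.37178158, -904.11335382,  432.57966815]), 'attitude': array([ 1.14163162,  0.0203648 , -0.48042285])}
0.9828580729166667
wrist {'vfov': 71.70284706440634, 'cx': 314.86596887370166, 'cy': 239.2885875374186, 'xyz': array([ 219.13344623, -589.96178574,  383.00812753]), 'attitude': array([-2.92202512e-01,  7.40338133e-04, -1.34644101e+00])}
0.996025390625
```

View pics/a_scene.png

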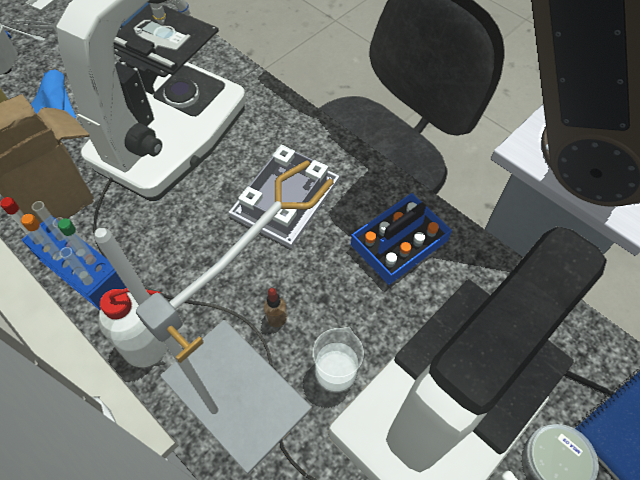

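View pics/a_side.png

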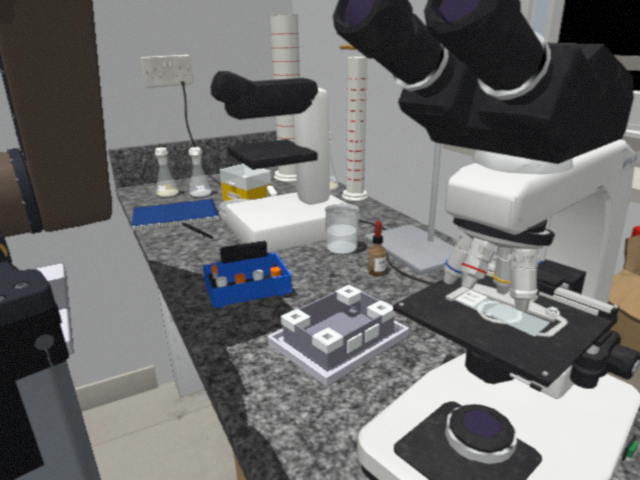

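View pics/a_wrist.png

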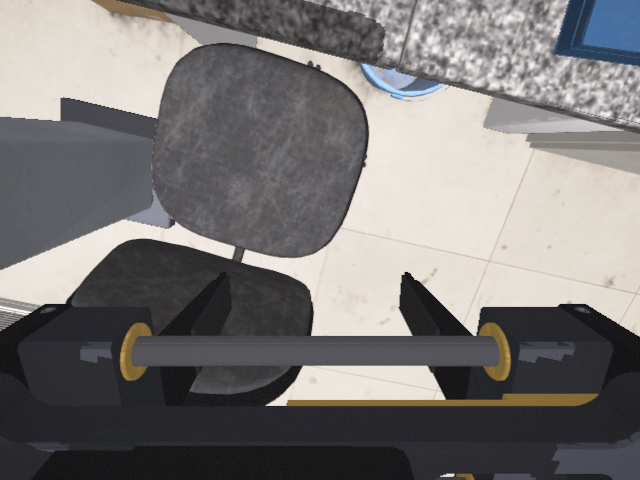

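The scene view shows the blue tray at about (402,238), the dock with the grey tray at (285,195), the bottle at (273,310) and the beaker at (338,360). A clamp arm crosses the view of the dock. I'll convert these to world points.

```bash
cat > h.py <<'E'
import numpy as np,cv2
from scipy.spatial.transform import Rotation as Rn
def K(c): return 240/np.tan(np.radians(c["vfov"]/2))
def RT(c): return Rn.from_euler("xyz",c["attitude"]).as_matrix(),np.array(c["xyz"])
def cloud(c,d):
    f=K(c);v,u=np.mgrid[0:480,0:640]
    P=np.stack([(u-c["cx"])/f*d,-(v-c["cy"])/f*d,-d],-1)
    R,t=RT(c);W=P@R.T+t;W[d<=0]=np.nan;return W
def ray(c,u,v,z):
    f=K(c);R,t=RT(c)
    r=R@np.array([(u-c["cx"])/f,-(v-c["cy"])/f,-1]);return t+r*(z-t[2])/r[2]
def proj(c,p):
    f=K(c);R,t=RT(c);q=R.T@(np.array(p)-t);return c["cx"]+f*q[0]/-q[2],c["cy"]-f*q[1]/-q[2]
E
python3 - <<'E'
from cell import env
from h import *
np.set_printoptions(precision=1,suppress=True)
for n in ("scene","side"):
    c=env.get_calibration(n);z=np.load(f"a_{n}.npz");W=cloud(c,z["d"])
    pts={"scene":dict(bar=(404,219),clampjaw=(285,205),jaw2=(305,168),jaw3=(330,185),arm=(230,255),boss=(160,315),rodtop=(102,236),rodlow=(210,405),plate=(270,390),bench=(250,240),bottle=(274,320),beaker=(338,370),s1=(284,154),s2=(317,169),s3=(250,196),s4=(284,214)),
     "side":dict(bar=(243,252),bench=(310,400),gold=(348,47),s1=(295,319),s2=(327,340),s3=(379,311),s4=(348,293),bottle=(377,265),beaker=(342,240),rod=(433,180),micro=(450,330))}[n]
    for k,(u,v) in pts.items(): print(n,k,W[v,u])
    hsv=cv2.cvtColor(z["p"],cv2.COLOR_RGB2HSV)
    m=cv2.inRange(hsv,(110,150,60),(125,255,255))
    k,l,st,ce=cv2.connectedComponentsWithStats(m)
    for i in range(1,k):
        if st[i,4]>300:
            q=W[l==i];print("blue",st[i],np.nanmin(q,0),np.nanmax(q,0),np.nanpercentile(q,95,axis=0))
    # white blocks near dock top
    b=(W[...,2]>44)&(W[...,2]<58)&(z["p"].min(-1)>150)&(W[...,0]>300)&(W[...,0]<900)
    k,l,st,ce=cv2.connectedComponentsWithStats(b.astype(np.uint8))
    for i in range(1,k):
        if st[i,4]>30:print("white",st[i],np.nanmean(W[l==i],0))
E
```

```text
scene bar [ 452.4 -151.3   95.4]
scene clampjaw [ 705.7 -143.2  408.7]
scene jaw2 [ 659.8 -162.3  406.4]
scene jaw3 [ 658.6 -128.9  408.7]
scene arm [ 778.3 -139.2  408.8]
scene boss [ 859.2 -132.6  418.3]
scene rodtop [ 860.3 -157.2  518.1]
scene rodlow [ 861.4 -155.4   63.6]
scene plate [ 781.5 -123.1   15.6]
scene bench [ 753.7 -140.2  404.6]
scene bottle [ 704.2 -194.8   33.7]
scene beaker [695.4 -65.5  46.9]
scene s1 [ 466.  -420.    40.4]
scene s2 [ 446.5 -353.2   37.8]
scene s3 [ 568.4 -402.7   26.1]
scene s4 [ 545.9 -338.7   11.1]
blue [ 351  193  101   92 2049] [ 371.  -227.7   -1.3] [522.1 -94.9  82.7] [518.6 -98.8  58. ]
white [  81   62  164  127 5405] [ 583.8 -590.6   53.2]
white [153  74  18  17 131] [ 518.1 -721.    53.5]
white [272 145  23  17 196] [ 471.8 -414.4   52.6]
white [239 159  32  47 250] [ 572.7 -390.5   52.6]
white [306 160  23  23 214] [ 455.  -346.    52.5]
white [275 209  22  14 155] [ 562.6 -314.5   52.2]
white [415 234  10   7  61] [ 434.8 -124.4   50.4]
white [386 253  11   9  79] [ 497.2 -132.7   50.4]
white [ 316  343   42   33 1026] [684.1 -78.1  
[... 169 characters left out ...]
-353.4   51.6]
side s2 [ 465.9 -422.7   52. ]
side s3 [ 567.8 -396.1   52.5]
side s4 [ 565.9 -309.7   41.1]
side bottle [ 682.3 -221.1   25.7]
side beaker [ 674.1 -102.7   35. ]
side rod [ 853.6 -161.6  150.7]
side micro [ 459.5 -653.   204.6]
white [192 177   9   6  43] [514.5 453.8  50.3]
white [346 180  15   6  60] [879.6 196.5  50.4]
white [225 206 100  32 672] [568.3   7.9  51.4]
white [327 227  30  10 180] [674.4 -98.4  50.8]
white [336 285  27  17 239] [ 558.2 -321.3   50.3]
white [367 300  25  18 274] [ 574.6 -387.2   50.3]
white [281 308  29  20 303] [ 452.1 -346.8   50.3]
white [312 328  34  22 362] [ 468.7 -415.2   50.3]
white [  358   353   282   127 16413] [ 571.5 -647.2   52. ]
```

```bash
python3 - <<'E'
from cell import env
from h import *
np.set_printoptions(precision=2,suppress=True)
for n in ("scene","side"):
    c=env.get_calibration(n);z=np.load(f"a_{n}.npz");W=cloud(c,z["d"])
    X=W
    box=(X[...,0]>360)&(X[...,0]<540)&(X[...,1]>-240)&(X[...,1]<-80)
    for lo,hi,nm in ((60,110,"bar"),(36,47,"rim"),(15,110,"all")):
        q=X[box&(X[...,2]>lo)&(X[...,2]<hi)]
        r=cv2.minAreaRect(q[:,:2].astype(np.float32)); print(n,nm,len(q),r,q[:,2].max())
    box=(X[...,0]>380)&(X[...,0]<640)&(X[...,1]>-480)&(X[...,1]<-260)
    for lo,hi,nm in ((44,58,"greytop"),(11,19,"dockrim")):
        q=X[box&(X[...,2]>lo)&(X[...,2]<hi)]
        r=cv2.minAreaRect(q[:,:2].astype(np.float32)); print(n,nm,len(q),r)
    box=(X[...,0]>630)&(X[...,0]<770)&(X[...,1]>-260)&(X[...,1]<-180)&(X[...,2]>8)&(X[...,2]<150)
    q=X[box];print("bottle",q.min(0),q.max(0))
    box=(X[...,0]>550)&(X[...,0]<900)&(X[...,1]>-250)&(X[...,1]<0)&(X[...,2]>250)
    q=X[box];print("clamp",q.min(0),q.max(0))
E
```

```text
scene bar 631 ((445.98748779296875, -152.3531951904297), (12.692303657531738, 101.30413055419922), 82.47382354736328) 100.00437350129425
scene rim 1093 ((445.64776611328125, -152.67926025390625), (101.18083953857422, 142.71240234375), 82.9648666381836) 46.99684515669253
scene all 4957 ((445.7257995605469, -152.58840942382812), (101.38028717041016, 142.844970703125), 82.9648666381836) 100.00437350129425
scene greytop 1366 ((516.691650390625, -367.148193359375), (142.47056579589844, 101.23441314697266), 14.450249671936035)
scene dockrim 1814 ((515.6607666015625, -366.6370849609375), (174.41864013671875, 132.57830810546875), 14.072011947631836)
bottle [ 673.14 -259.99    8.04] [ 770.   -180.16  112.19]
clamp [ 652.04 -173.37  250.23] [872.31 -95.73 520.19]
side bar 980 ((444.54083251953125, -154.74118041992188), (12.807418823242188, 99.08322143554688), 82.75371551513672) 96.83279676425485
side rim 1104 ((445.4310302734375, -153.08746337890625), (103.47724914550781, 140.4562225341797), 82.88483428955078) 46.97880705830994
side all 3968 ((445.33416748046875, -153.555419921875), (104.39586639404297, 140.54290771484375), 82.86860656738281) 96.83279676425485
side greytop 1902 ((514.9954833984375, -366.1803283691406), (142.3795623779297, 103.19508361816406), 14.279749870300293)
side dockrim 2316 ((514.2105102539062, -366.726806640625), (173.19586181640625, 134.7964324951172), 14.216874122619629)
bottle [ 671.78 -259.87    8.04] [ 769.98 -180.86  108.45]
clamp [ 650.86 -168.76  403.02] [ 672.31 -130.15  409.26]
```

```bash
python3 - <<'E'
from cell import env
from h import *
np.set_printoptions(precision=1,suppress=True)
for n in ("scene","side"):
    c=env.get_calibration(n);z=np.load(f"a_{n}.npz");X=cloud(c,z["d"])
    for lo,hi in((30,100),(100,200),(200,300),(300,600)):
        b=(X[...,0]>300)&(X[...,0]<800)&(X[...,1]>-900)&(X[...,1]<-450)&(X[...,2]>lo)&(X[...,2]<hi)
        q=X[b]
        if len(q): print(n,lo,len(q),np.percentile(q,[0.5,99.5],axis=0).ravel())
E
```

```text
scene 30 10933 [ 420.1 -892.6   30.6  796.8 -522.7   98.3]
scene 100 7587 [ 573.4 -747.3  101.1  799.3 -537.8  199.6]
scene 200 8358 [ 448.6 -726.5  200.4  787.7 -570.5  299.1]
scene 300 3153 [ 555.  -644.5  300.4  690.  -584.1  340.8]
side 30 26530 [ 411.2 -734.8   33.2  759.1 -539.5   95.6]
side 100 6493 [ 457.5 -719.8  100.9  786.8 -607.2  199.8]
side 200 25283 [ 445.3 -732.2  200.5  696.5 -589.   299.3]
side 300 43266 [ 355.4 -735.   301.6  661.7 -627.3  445.2]
```

Request:
{"op": "arm_command", "data": {"steps": [{"dx":0.0426,"dy":-0.0188,"dz":0.0055,"rz":-0.0015,"claw":-1},{"dx":0.0426,"dy":-0.0188,"dz":0.0055,"rz":-0.0015,"claw":-1},{"dx":0.0426,"dy":-0.0188,"dz":0.0055,"rz":-0.0015,"claw":-1},{"dx":0.0426,"dy":-0.0188,"dz":0.0055,"rz":-0.0015,"claw":-1},{"dx":0.0426,"dy":-0.0188,"dz":0.0055,"rz":-0.0015,"claw":-1},{"dx":0.0426,"dy":-0.0188,"dz":0.0055,"rz":-0.0015,"claw":-1},{"dx":0.0426,"dy":-0.0188,"dz":0.0055,"rz":-0.0015,"claw":-1},{"dx":0.0426,"dy":-0.0188,"dz":0.0055,"rz":-0.0015,"claw":-1},{"dx":0.0426,"dy":-0.0188,"dz":0.0055,"rz":-0.0015,"claw":-1},{"dx":0.0426,"dy":-0.0188,"dz":0.0055,"rz":-0.0015,"claw":-1}]}}

```text
$.steps[0]: bad value
```

Request:
{"op": "arm_command", "data": {"steps": [{"dx":0.0426,"dy":-0.0188,"dz":0.0055,"rx":0,"ry":0,"rz":-0.0015,"claw":-1}]}}

```text
t: 0.28
eef_pos: [168.3, -587.5, 209.5]
tcp_rot: [-3.141, 0.0, 0.225]
ft_force: [-0.2, 0.7, 0.8]
opening: 0.998
```

Request:
{"op": "arm_command", "data": {"steps": [{"dx":0.043,"dy":-0.019,"dz":0.0055,"rx":0,"ry":0,"rz":-0.002,"claw":-1},{"dx":0.043,"dy":-0.019,"dz":0.0055,"rx":0,"ry":0,"rz":-0.002,"claw":-1},{"dx":0.043,"dy":-0.019,"dz":0.0055,"rx":0,"ry":0,"rz":-0.002,"claw":-1},{"dx":0.043,"dy":-0.019,"dz":0.0055,"rx":0,"ry":0,"rz":-0.002,"claw":-1},{"dx":0.043,"dy":-0.019,"dz":0.0055,"rx":0,"ry":0,"rz":-0.002,"claw":-1},{"dx":0.043,"dy":-0.019,"dz":0.0055,"rx":0,"ry":0,"rz":-0.002,"claw":-1},{"dx":0.043,"dy":-0.019,"dz":0.0055,"rx":0,"ry":0,"rz":-0.002,"claw":-1},{"dx":0.043,"dy":-0.019,"dz":0.0055,"rx":0,"ry":0,"rz":-0.002,"claw":-1},{"dx":0.043,"dy":-0.019,"dz":0.0055,"rx":0,"ry":0,"rz":0,"claw":-1},{"dx":0,"dy":0,"dz":0,"rx":0,"ry":0,"rz":0,"claw":-1}]}}

```text
t: 1.52
eef_pos: [445.7, -372.7, 166.7]
tcp_rot: [-3.137, 0.001, 0.251]
ft_force: [-0.3, -0.3, -0.1]
opening: 1.0
```

```bash
python3 - <<'E'
from cell import env
from h import *
import pickle
s=env.state();c=env.get_calibration("wrist");p,d=env.read_camera("wrist")
print(s["eef_pos"],s["tcp_rot"],c,(d>0).mean())
cv2.imwrite("pics/dock1.png",p[:,:,::-1]);pickle.dump((s,c,p,d),open("dock1.pkl","wb"))
E
```

```text
[ 445.67931068 -372.74082097  166.65414607] [-3.13731467e+00  9.47945833e-04  2.51464661e-01] {'vfov': 71.70284706440634, 'cx': 314.86596887370166, 'cy': 239.2885875374186, 'xyz': array([ 525.29615546, -352.02706419,  335.43756566]), 'attitude': array([-0.29325309,  0.00406091, -1.31979068])} 0.9960807291666667
```

View pics/dock1.png

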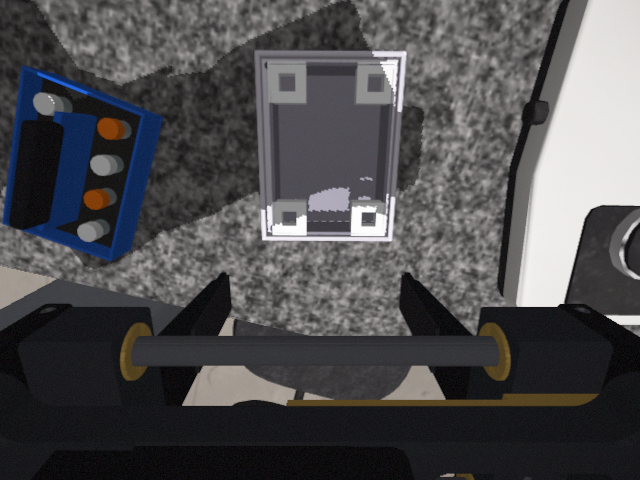

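```bash
python3 - <<'E'
import pickle,cv2,numpy as np
s,c,p,d=pickle.load(open("dock1.pkl","rb"))
t=[cv2.resize(p[y-26:y+26,x-26:x+26,::-1],(380,280),interpolation=cv2.INTER_NEAREST) for x,y in((287,82),(375,83),(290,217),(369,217))]
cv2.imwrite("pics/z.png",np.vstack([np.hstack(t[:2]),np.hstack(t[2:])]))
E
```

```text
(no output)
```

View pics/z.png

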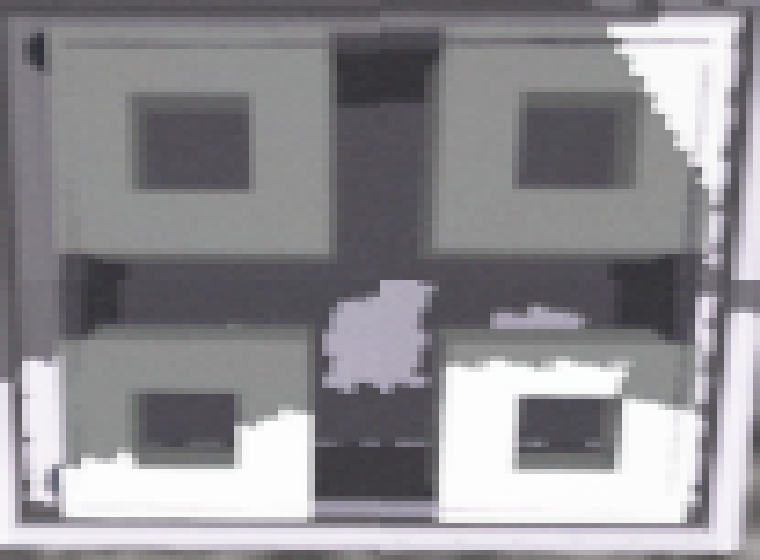

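```bash
cat >> h.py <<'E'
def sockets(c,p,seeds,z=51,th=128):
    g=cv2.cvtColor(p,cv2.COLOR_RGB2GRAY);out=[]
    for x,y in seeds:
        m=(g<th).astype(np.uint8);k,l,st,ce=cv2.connectedComponentsWithStats(m,connectivity=4)
        i=l[y,x];q=ray(c,ce[i][0],ce[i][1],z);out.append(q[:2]);print(ce[i],st[i],q[:2])
    return np.array(out)
def fit(model,P):
    model=np.asarray(model,float);P=np.asarray(P);mm=model.mean(0);pm=P.mean(0)
    A=model-mm;B=P-pm;a=np.arctan2((A[:,0]*B[:,1]-A[:,1]*B[:,0]).sum(),(A*B).sum())
    R=np.array([[np.cos(a),-np.sin(a)],[np.sin(a),np.cos(a)]]);t=pm-R@mm
    return t,a,P-(model@R.T+t)
E
python3 - <<'E'
import pickle
from h import *
np.set_printoptions(precision=2,suppress=True)
s,c,p,d=pickle.load(open("dock1.pkl","rb"))
g=cv2.cvtColor(p,cv2.COLOR_RGB2GRAY);print(g[82,275:300],g[217,278:303])
P=sockets(c,p,((287,82),(375,83),(290,217),(369,217)))
print(fit([[55,35],[55,-35],[-55,35],[-55,-35]],P))
W=cloud(c,d)
b=(W[...,0]>380)&(W[...,0]<640)&(W[...,1]>-480)&(W[...,1]<-260)
q=W[b&(W[...,2]>46)&(W[...,2]<56)];print(np.median(q[:,2]),cv2.minAreaRect(q[:,:2].astype(np.float32)))
q=W[b&(abs(W[...,2])<8)];print("bench z",np.median(q[:,2]))
E
```

```text
[144 145 146 129 107  91  80  80  80  81  81  83  83  81  80  80  82  81
  81  83 127 147 146 147 147] [143 143 144 132 112  92  77  78  77  76  77  78  77  78  78  76  78  79
 135 165 156 224 251 253 253]
[286.69  82.01] [278  73  18  19 315] [ 560.9  -318.93]
[375.47  82.5 ] [367  74  18  18 307] [ 577.78 -386.33]
[288.79 217.38] [282 211  15  14 198] [ 455.55 -345.1 ]
[368.22 218.81] [362 213  14  13 170] [ 471.68 -412.93]
(array([ 516.48, -365.82]), np.float64(0.2430574677510873), array([[-0.53, -0.32],
       [-0.51,  0.22],
       [ 0.88, -0.01],
       [ 0.16,  0.1 ]]))
49.77092183665803 ((516.0596923828125, -365.4474182128906), (140.1049041748047, 100.32624053955078), 13.924827575683594)
bench z -1.0701470754931677
```

Request:
{"op": "arm_command", "data": {"steps": [{"dx":0.001,"dy":-0.036,"dz":-0.0036,"rx":0,"ry":0,"rz":0.03,"claw":-1},{"dx":-0.0006,"dy":-0.036,"dz":-0.0036,"rx":0,"ry":0,"rz":0.03,"claw":-1},{"dx":-0.0024,"dy":-0.036,"dz":-0.0036,"rx":0,"ry":0,"rz":0.03,"claw":-1},{"dx":-0.004,"dy":-0.036,"dz":-0.0036,"rx":0,"ry":0,"rz":0.03,"claw":-1},{"dx":-0.0056,"dy":-0.036,"dz":-0.0036,"rx":0,"ry":0,"rz":0.03,"claw":-1},{"dx":-0.007,"dy":-0.0355,"dz":-0.0036,"rx":0,"ry":0,"rz":0.03,"claw":-1},{"dx":-0.009,"dy":-0.035,"dz":-0.0036,"rx":0,"ry":0,"rz":0.03,"claw":-1},{"dx":-0.0105,"dy":-0.035,"dz":-0.0036,"rx":0,"ry":0,"rz":0.03,"claw":-1},{"dx":0,"dy":0,"dz":0,"rx":0,"ry":0,"rz":0,"claw":-1},{"dx":0,"dy":0,"dz":0,"rx":0,"ry":0,"rz":0,"claw":-1}]}}

```text
t: 2.82
eef_pos: [389.5, -148.7, 192.2]
tcp_rot: [-3.14, 0.001, -0.149]
ft_force: [-0.2, 0.0, 0.4]
opening: 1.0
```

```bash
python3 - <<'E'
from cell import env
from h import *
import pickle
s=env.state();c=env.get_calibration("wrist");p,d=env.read_camera("wrist")
print(s["eef_pos"],s["tcp_rot"],c["xyz"],c["attitude"])
cv2.imwrite("pics/tray1.png",p[:,:,::-1]);pickle.dump((s,c,p,d),open("tray1.pkl","wb"))
W=cloud(c,d);X=W
hsv=cv2.cvtColor(p,cv2.COLOR_RGB2HSV);m=cv2.inRange(hsv,(105,130,40),(128,255,255))>0
b=(W[...,0]>340)&(W[...,0]<560)&(W[...,1]>-260)&(W[...,1]<-60)
for lo,hi in((38,50),(70,100)):
    q=W[b&(W[...,2]>lo)&(W[...,2]<hi)&(m if lo<50 else True)]
    print(lo,len(q),np.median(q[:,2]),cv2.minAreaRect(q[:,:2].astype(np.float32)))
E
```

```text
[ 389.4915361 -148.7060033  192.1659377] [-3.14028497e+00  1.35280042e-03 -1.48879876e-01] [ 470.64854629 -160.05877861  360.93967152] [-2.93577754e-01  1.25981810e-03 -1.72010031e+00]
38 1994 43.38191911283016 ((446.2325439453125, -150.9196319580078), (100.0047836303711, 140.0113525390625), 82.78509521484375)
70 1542 93.21193160782883 ((446.5491943359375, -150.8135528564453), (12.051023483276367, 82.67903137207031), 82.8500747680664)
```

View pics/tray1.png

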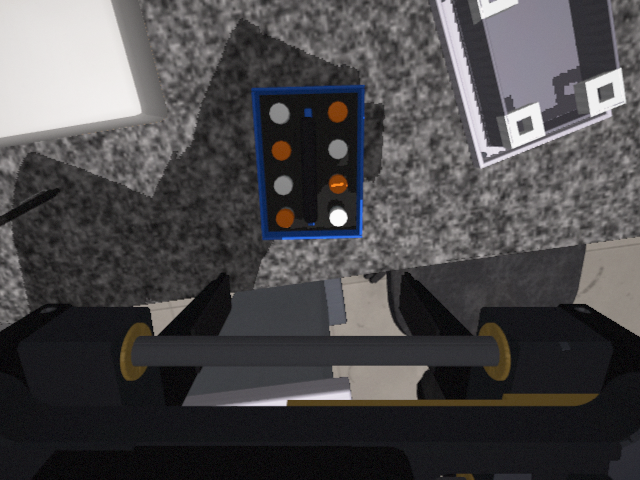

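Request:
{"op": "arm_command", "data": {"steps": [{"dx":0.0236,"dy":-0.0026,"dz":0.0165,"rx":0,"ry":0,"rz":-0.005,"claw":-1},{"dx":0.0236,"dy":-0.0026,"dz":0.0165,"rx":0,"ry":0,"rz":-0.005,"claw":-1},{"dx":0.0236,"dy":-0.0026,"dz":0.0165,"rx":0,"ry":0,"rz":-0.005,"claw":-1},{"dx":0,"dy":0,"dz":0,"rx":0,"ry":0,"rz":0,"claw":-1},{"dx":0,"dy":0,"dz":0,"rx":0,"ry":0,"rz":0,"claw":-1}]}}

```text
t: 3.5
eef_pos: [447.7, -155.0, 150.9]
tcp_rot: [-3.141, 0.002, -0.128]
ft_force: [0.1, 0.2, 0.3]
opening: 1.0
```

Request:
{"op": "arm_command", "data": {"steps": [{"dx":-0.0024,"dy":-0.0049,"dz":0.01,"rx":0,"ry":0,"rz":-0.0015,"claw":-1},{"dx":0,"dy":0,"dz":0.02,"rx":0,"ry":0,"rz":0,"claw":-1},{"dx":0,"dy":0,"dz":0.025,"rx":0,"ry":0,"rz":0,"claw":-1},{"dx":0,"dy":0,"dz":0.025,"rx":0,"ry":0,"rz":0,"claw":-1},{"dx":0,"dy":0,"dz":0.025,"rx":0,"ry":0,"rz":0,"claw":-1},{"dx":0,"dy":0,"dz":0.006,"rx":0,"ry":0,"rz":0,"claw":-1},{"dx":0,"dy":0,"dz":0,"rx":0,"ry":0,"rz":0,"claw":-1}]}}

```text
t: 4.38
eef_pos: [443.5, -150.3, 61.1]
tcp_rot: [3.142, -0.001, -0.127]
ft_force: [0.5, -0.4, 0.7]
opening: 1.002
```

Request:
{"op": "arm_command", "data": {"steps": [{"dx":0.0036,"dy":0,"dz":0,"rx":0,"ry":0,"rz":-0.001,"claw":-1},{"dx":0,"dy":0,"dz":0,"rx":0,"ry":0,"rz":0,"claw":0.5},{"dx":0,"dy":0,"dz":0,"rx":0,"ry":0,"rz":0,"claw":0.5},{"dx":0,"dy":0,"dz":0,"rx":0,"ry":0,"rz":0,"claw":0.5},{"dx":0,"dy":0,"dz":0,"rx":0,"ry":0,"rz":0,"claw":1},{"dx":0,"dy":0,"dz":0,"rx":0,"ry":0,"rz":0,"claw":1},{"dx":0,"dy":0,"dz":0,"rx":0,"ry":0,"rz":0,"claw":1},{"dx":0,"dy":0,"dz":0,"rx":0,"ry":0,"rz":0,"claw":1}]}}

```text
t: 5.38
eef_pos: [447.2, -151.0, 62.9]
tcp_rot: [3.14, -0.004, -0.125]
ft_force: [-0.5, 0.0, -1.0]
opening: 0.318
```

```bash
python3 - <<'E'
from cell import env
print(env.state())
E
```

```text
{'t': 5.375, 'joints': array([-4.65884742e-01,  5.13594527e-01,  2.07838382e+00,  6.32721604e-04,
        5.45329497e-01,  1.22944337e+00]), 'qvel': array([-1.48852378e-03, -9.52064850e-04,  6.57416761e-04,  3.91545382e-04,
        4.71194076e-05, -3.06494018e-04]), 'tau': array([ 1.14729799e-03, -5.03437471e+01, -1.34314916e+01,  3.25892202e-02,
       -7.78192515e-02,  2.75214634e-04]), 'eef_pos': array([ 447.23263204, -151.00736829,   62.94592868]), 'tcp_rot': array([ 3.14046972, -0.00414814, -0.12506971]), 'ft_force': array([-0.50108568,  0.03238224, -1.01384284]), 'moment': array([ 0.03578397,  0.03763245, -0.00747316]), 'opening': 0.31783215499648315}
```

Request:
{"op": "arm_command", "data": {"steps": [{"dx":0,"dy":0,"dz":0.002,"rx":0,"ry":0,"rz":0,"claw":1},{"dx":0,"dy":0,"dz":0,"rx":0,"ry":0,"rz":0,"claw":1},{"dx":0,"dy":0,"dz":0,"rx":0,"ry":0,"rz":0,"claw":1},{"dx":0,"dy":0,"dz":0,"rx":0,"ry":0,"rz":0,"claw":1},{"dx":0,"dy":0,"dz":0,"rx":0,"ry":0,"rz":0,"claw":1},{"dx":0,"dy":0,"dz":0,"rx":0,"ry":0,"rz":0,"claw":1}]}}

```text
t: 6.12
eef_pos: [446.9, -151.0, 60.9]
tcp_rot: [3.141, -0.003, -0.125]
ft_force: [0.0, -0.1, -2.2]
opening: 0.124
```

```bash
python3 - <<'E'
from cell import env
s=env.state();print(s["eef_pos"],s["tcp_rot"],s["moment"],s["opening"])
E
```

```text
[ 446.94728041 -150.96590726   60.8708043 ] [ 3.14065689 -0.00330479 -0.12500665] [ 0.00737387 -0.02409792  0.00355507] 0.12400295685553382
```

Request:
{"op": "arm_command", "data": {"steps": [{"dx":0,"dy":0,"dz":-0.004,"rx":0,"ry":0,"rz":0,"claw":1},{"dx":0,"dy":0,"dz":-0.01,"rx":0,"ry":0,"rz":0,"claw":1},{"dx":0,"dy":0,"dz":-0.02,"rx":0,"ry":0,"rz":0,"claw":1},{"dx":0,"dy":0,"dz":-0.03,"rx":0,"ry":0,"rz":0,"claw":1},{"dx":0,"dy":0,"dz":-0.03,"rx":0,"ry":0,"rz":0,"claw":1},{"dx":0,"dy":0,"dz":-0.02,"rx":0,"ry":0,"rz":0,"claw":1},{"dx":0,"dy":0,"dz":-0.01,"rx":0,"ry":0,"rz":0,"claw":1},{"dx":0,"dy":0,"dz":0,"rx":0,"ry":0,"rz":0,"claw":1},{"dx":0,"dy":0,"dz":0,"rx":0,"ry":0,"rz":0,"claw":1}]}}

```text
t: 7.25
eef_pos: [445.5, -150.1, 164.9]
tcp_rot: [3.141, -0.002, -0.125]
ft_force: [-0.2, -0.5, -4.0]
opening: 0.123
```

```bash
python3 - <<'E'
from cell import env
from h import *
import pickle
s=env.state();print(s["eef_pos"],s["tcp_rot"],s["moment"],s["opening"],s["ft_force"],s["t"])
c=env.get_calibration("wrist");p,d=env.read_camera("wrist")
cv2.imwrite("pics/held1.png",p[:,:,::-1]);pickle.dump((s,c,p,d),open("held1.pkl","wb"))
W=cloud(c,d)
# in tool frame
R=Rn.from_euler("xyz",s["tcp_rot"]).as_matrix();T=(W-s["eef_pos"])@R
hsv=cv2.cvtColor(p,cv2.COLOR_RGB2HSV);m=cv2.inRange(hsv,(105,130,40),(128,255,255))>0
q=T[m&(T[...,2]<40)&(T[...,2]>-20)];print(len(q),np.percentile(q,[0,1,50,99,100],axis=0))
q=q[q[:,2]<22];print(cv2.minAreaRect(q[:,:2].astype(np.float32)))
E
```

```text
[ 445.52717172 -150.12673746  164.9305162 ] [ 3.14123059e+00 -1.84192166e-03 -1.24789386e-01] [0.05282638 0.0101193  0.02660619] 0.12320663169583766 [-0.23032402 -0.45690031 -3.97773589] 7.25
5561 [[-70.3684169  -51.38402614  -8.45834777]
 [-68.33111964 -50.66211626  -7.09412595]
 [ 43.08305558  -1.52118821  18.77226694]
 [ 68.84783927  48.32945285  38.59909262]
 [ 68.90831762  48.97959463  39.90405297]]
((-0.7134246826171875, -1.158416748046875), (100.26299285888672, 139.2835235595703), 89.91181182861328)
```

View pics/held1.png

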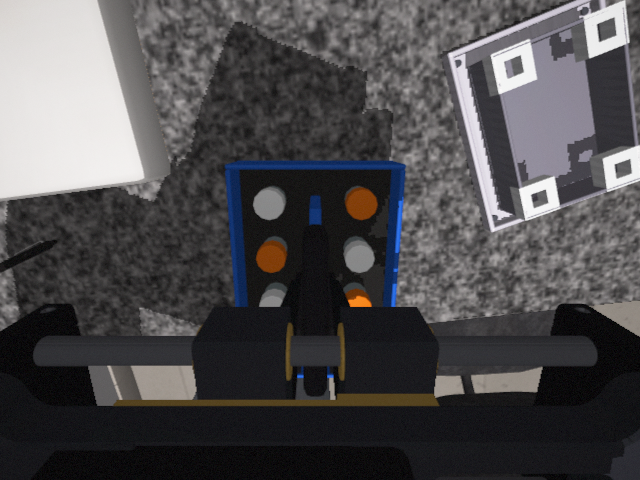

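```bash
python3 - <<'E'
import pickle
from h import *
np.set_printoptions(precision=2,suppress=True)
s,c,p,d=pickle.load(open("held1.pkl","rb"))
for z in(51,49.7):
    P=sockets(c,p,((515,65),(605,30),(540,197),(623,168)),z=z,th=165)
    print(fit([[55,35],[55,-35],[-55,35],[-55,-35]],P))
W=cloud(c,d)
b=(W[...,0]>380)&(W[...,0]<640)&(W[...,1]>-480)&(W[...,1]<-260)
print("bench",np.median(W[b&(abs(W[...,2])<8)][:,2]))
q=W[b&(W[...,2]>46)&(W[...,2]<56)];print(np.median(q[:,2]),cv2.minAreaRect(q[:,:2].astype(np.float32)))
E
```

```text
[513.68  66.51] [504  56  20  22 295] [ 561.11 -317.89]
[606.21  29.2 ] [597  18  19  24 329] [ 578.02 -385.43]
[539.25 198.34] [531 190  17  18 211] [ 454.84 -344.27]
[622.89 168.35] [615 159  17  19 230] [ 471.75 -411.98]
(array([ 516.43, -364.89]), np.float64(0.24432800474881897), array([[-0.22, -0.26],
       [-0.24,  0.11],
       [ 0.24, -0.03],
       [ 0.22,  0.18]]))
[513.68  66.51] [504  56  20  22 295] [ 561.27 -318.62]
[606.21  29.2 ] [597  18  19  24 329] [ 578.25 -386.47]
[539.25 198.34] [531 190  17  18 211] [ 454.51 -345.12]
[622.89 168.35] [615 159  17  19 230] [ 471.5  -413.14]
(array([ 516.38, -365.84]), np.float64(0.2443280047488191), array([[-0.01, -0.04],
       [ 0.04,  0.02],
       [-0.04,  0.06],
       [ 0.02, -0.04]]))
bench -0.9577537527938773
49.63582614081116 ((515.880126953125, -365.36712646484375), (140.52806091308594, 101.81167602539062), 14.02951431274414)
```

Request:
{"op": "arm_command", "data": {"steps": [{"dx":0.0154,"dy":0.0322,"dz":0,"rx":0,"ry":0,"rz":-0.0294,"claw":1},{"dx":0.0139,"dy":0.0329,"dz":0,"rx":0,"ry":0,"rz":-0.0294,"claw":1},{"dx":0.0123,"dy":0.0335,"dz":0,"rx":0,"ry":0,"rz":-0.0294,"claw":1},{"dx":0.0108,"dy":0.034,"dz":0,"rx":0,"ry":0,"rz":-0.0294,"claw":1},{"dx":0.0092,"dy":0.0345,"dz":0,"rx":0,"ry":0,"rz":-0.0294,"claw":1},{"dx":0.0076,"dy":0.0349,"dz":0,"rx":0,"ry":0,"rz":-0.0294,"claw":1},{"dx":0.0061,"dy":0.0351,"dz":0,"rx":0,"ry":0,"rz":-0.0294,"claw":1},{"dx":0.0042,"dy":0.0355,"dz":0,"rx":0,"ry":0,"rz":-0.0294,"claw":1},{"dx":0,"dy":0,"dz":0,"rx":0,"ry":0,"rz":0,"claw":1},{"dx":0,"dy":0,"dz":0,"rx":0,"ry":0,"rz":0,"claw":1}]}}

```text
t: 8.55
eef_pos: [518.3, -371.3, 155.1]
tcp_rot: [-3.13, 0.008, 0.257]
ft_force: [-0.4, -0.2, -3.4]
opening: 0.125
```

```bash
cat > rep.py <<'E'
from cell import env
from h import *
s=env.state();np.set_printoptions(precision=4,suppress=True)
y=s["tcp_rot"][2];e=np.array([517.4,-366.8])-s["eef_pos"][:2]
print(s["t"],s["eef_pos"],s["tcp_rot"],"F",s["ft_force"],"M",s["moment"],s["opening"])
print("need tool dx,dy mm",e[0]*np.cos(y)+e[1]*np.sin(y),e[0]*np.sin(y)-e[1]*np.cos(y),"frac rz",-(0.2443-y)/1.5708)
E
python3 rep.py
```

```text
8.55 [ 518.2828 -371.3312  155.1368] [-3.1304  0.0076  0.257 ] F [-0.3913 -0.1666 -3.4254] M [ 0.0025 -0.021   0.009 ] 0.12487364754595544
need tool dx,dy mm 0.2979080795956005 -4.606733895583967 frac rz 0.008088651590738613
```

Request:
{"op": "arm_command", "data": {"steps": [{"dx":0.0004,"dy":-0.0058,"dz":0.01,"rx":-0.0077,"ry":0.007,"rz":0.008,"claw":1},{"dx":0,"dy":0,"dz":0.01,"rx":0,"ry":0,"rz":0,"claw":1},{"dx":0,"dy":0,"dz":0.01,"rx":0,"ry":0,"rz":0,"claw":1},{"dx":0,"dy":0,"dz":0,"rx":0,"ry":0,"rz":0,"claw":1},{"dx":0,"dy":0,"dz":0,"rx":0,"ry":0,"rz":0,"claw":1}]}}

```text
t: 9.18
eef_pos: [517.1, -364.6, 129.7]
tcp_rot: [-3.141, -0.002, 0.245]
ft_force: [0.2, -0.5, -3.5]
opening: 0.119
```

```bash
python3 rep.py
```

```text
9.175 [ 517.0724 -364.594   129.7246] [-3.1409 -0.0023  0.245 ] F [ 0.1947 -0.4869 -3.5189] M [-0.063  -0.0558 -0.0448] 0.118556125785902
need tool dx,dy mm -0.21731071014819137 2.219582232581808 frac rz 0.00046317461708705323
```

Request:
{"op": "arm_command", "data": {"steps": [{"dx":-0.0003,"dy":0.0026,"dz":0.003,"rx":-0.001,"ry":0,"rz":0.0004,"claw":1},{"dx":0,"dy":0,"dz":0.003,"rx":0,"ry":0,"rz":0,"claw":1},{"dx":0,"dy":0,"dz":0.002,"rx":0,"ry":0,"rz":0,"claw":1},{"dx":0,"dy":0,"dz":0.002,"rx":0,"ry":0,"rz":0,"claw":1},{"dx":0,"dy":0,"dz":0.001,"rx":0,"ry":0,"rz":0,"claw":1},{"dx":0,"dy":0,"dz":0,"rx":0,"ry":0,"rz":0,"claw":1},{"dx":0,"dy":0,"dz":0,"rx":0,"ry":0,"rz":0,"claw":1}]}}

```text
t: 10.05
eef_pos: [517.5, -367.1, 120.8]
tcp_rot: [3.14, -0.003, 0.244]
ft_force: [0.3, -0.4, -3.6]
opening: 0.123
```

```bash
python3 rep.py
```

```text
10.05 [ 517.543  -367.1417  120.8088] [ 3.1399 -0.0027  0.2442] F [ 0.3013 -0.3977 -3.6178] M [-0.0136  0.0054  0.0121] 0.12347151477687056
need tool dx,dy mm -0.05608734925263764 -0.36611194281717446 frac rz -4.11335299350519e-05
```

Request:
{"op": "arm_command", "data": {"steps": [{"dx":0,"dy":-0.0004,"dz":0.002,"rx":0.0005,"ry":0,"rz":0,"claw":1},{"dx":0,"dy":0,"dz":0.002,"rx":0,"ry":0,"rz":0,"claw":1},{"dx":0,"dy":0,"dz":0.002,"rx":0,"ry":0,"rz":0,"claw":1},{"dx":0,"dy":0,"dz":0.001,"rx":0,"ry":0,"rz":0,"claw":1},{"dx":0,"dy":0,"dz":0,"rx":0,"ry":0,"rz":0,"claw":1}]}}

```text
t: 10.68
eef_pos: [517.5, -366.8, 114.8]
tcp_rot: [3.141, -0.003, 0.244]
ft_force: [-0.7, -0.5, -3.9]
opening: 0.125
```

```bash
python3 rep.py
```

```text
10.675 [ 517.4899 -366.7809  114.8119] [ 3.1407 -0.0027  0.2442] F [-0.6774 -0.4658 -3.8706] M [ 0.0165  0.0087 -0.0433] 0.12543066182389312
need tool dx,dy mm -0.0918568015890398 -0.003175407999877783 frac rz -3.89090278082555e-05
```

Request:
{"op": "arm_command", "data": {"steps": [{"dx":0,"dy":0,"dz":0.0015,"rx":0,"ry":0,"rz":0,"claw":1},{"dx":0,"dy":0,"dz":0.0015,"rx":0,"ry":0,"rz":0,"claw":1},{"dx":0,"dy":0,"dz":0.0015,"rx":0,"ry":0,"rz":0,"claw":1},{"dx":0,"dy":0,"dz":0,"rx":0,"ry":0,"rz":0,"claw":1}]}}

```text
t: 11.18
eef_pos: [517.5, -366.8, 111.0]
tcp_rot: [3.141, -0.003, 0.244]
ft_force: [0.1, 0.2, -4.2]
opening: 0.125
```

```bash
python3 rep.py
```

```text
11.175 [ 517.5273 -366.8225  111.0075] [ 3.1406 -0.0028  0.2442] F [ 0.0655  0.2053 -4.2152] M [ 0.0387 -0.0434 -0.0188] 0.12494015384548088
need tool dx,dy mm -0.11812361771326903 -0.052597242461220994 frac rz -4.359985827769245e-05
```

Already below the blocked-contact height with no contact force, so I'm continuing down gently.

Request:
{"op": "arm_command", "data": {"steps": [{"dx":0,"dy":0,"dz":0.001,"rx":0,"ry":0,"rz":0,"claw":1},{"dx":0,"dy":0,"dz":0.001,"rx":0,"ry":0,"rz":0,"claw":1},{"dx":0,"dy":0,"dz":0.001,"rx":0,"ry":0,"rz":0,"claw":1}]}}

```text
t: 11.55
eef_pos: [517.6, -366.9, 108.5]
tcp_rot: [3.14, -0.003, 0.244]
ft_force: [-0.2, -0.3, -3.2]
opening: 0.126
```

```bash
python3 rep.py
```

```text
11.55 [ 517.5617 -366.863   108.5326] [ 3.1405 -0.0029  0.2442] F [-0.1699 -0.2552 -3.2421] M [ 0.0252 -0.0113 -0.0347] 0.1263538183828111
need tool dx,dy mm -0.14167041602999908 -0.10021934853873965 frac rz -4.724665805451478e-05
```

Request:
{"op": "arm_command", "data": {"steps": [{"dx":0,"dy":0,"dz":0.0012,"rx":0,"ry":0,"rz":0,"claw":1},{"dx":0,"dy":0,"dz":0.0012,"rx":0,"ry":0,"rz":0,"claw":1},{"dx":0,"dy":0,"dz":0.0012,"rx":0,"ry":0,"rz":0,"claw":1},{"dx":0,"dy":0,"dz":0.0012,"rx":0,"ry":0,"rz":0,"claw":1}]}}

```text
t: 12.05
eef_pos: [517.6, -366.8, 104.4]
tcp_rot: [3.141, -0.003, 0.244]
ft_force: [-0.5, 0.5, -3.8]
opening: 0.119
```

```bash
python3 rep.py
```

```text
12.05 [ 517.5764 -366.8377  104.4342] [ 3.1405 -0.0029  0.2442] F [-0.4848  0.5413 -3.8301] M [-0.026   0.0054 -0.0218] 0.1194710562849133
need tool dx,dy mm -0.1620084450689463 -0.0792529064335109 frac rz -4.424048035024251e-05
```

Request:
{"op": "arm_command", "data": {"steps": [{"dx":0,"dy":0,"dz":0.0008,"rx":0,"ry":0,"rz":0,"claw":1},{"dx":0,"dy":0,"dz":0.0008,"rx":0,"ry":0,"rz":0,"claw":1}]}}

```text
t: 12.3
eef_pos: [517.6, -366.9, 103.0]
tcp_rot: [3.141, -0.003, 0.244]
ft_force: [0.2, 0.0, -2.6]
opening: 0.124
```

```bash
python3 rep.py
```

```text
12.3 [ 517.5536 -366.8659  102.9945] [ 3.1406 -0.0028  0.2442] F [ 0.1913  0.0215 -2.65  ] M [0.0166 0.023  0.0098] 0.12390893472626144
need tool dx,dy mm -0.13310280719587372 -0.1010267545391963 frac rz -7.386138708917238e-05
```

Request:
{"op": "arm_command", "data": {"steps": [{"dx":0,"dy":0,"dz":0.0008,"rx":0,"ry":0,"rz":0,"claw":1},{"dx":0,"dy":0,"dz":0.0005,"rx":0,"ry":0,"rz":0,"claw":1}]}}

```text
t: 12.55
eef_pos: [517.6, -366.9, 101.9]
tcp_rot: [3.141, -0.003, 0.244]
ft_force: [0.5, -0.6, -2.7]
opening: 0.123
```

```bash
python3 rep.py
```

```text
12.55 [ 517.5975 -366.8635  101.9132] [ 3.1405 -0.0028  0.2443] F [ 0.4844 -0.5958 -2.6677] M [-0.0088 -0.0208 -0.0141] 0.12283728455421428
need tool dx,dy mm -0.17630086604848444 -0.10943146248935087 frac rz -1.9712287559710856e-05
```

Request:
{"op": "arm_command", "data": {"steps": [{"dx":0,"dy":0,"dz":0.0006,"rx":0,"ry":0,"rz":0,"claw":1}]}}

```text
t: 12.68
eef_pos: [517.6, -366.9, 101.7]
tcp_rot: [3.14, -0.003, 0.244]
ft_force: [-2.0, -0.0, 2.5]
opening: 0.125
```

Request:
{"op": "arm_command", "data": {"steps": [{"dx":0,"dy":0,"dz":0.0006,"rx":0,"ry":0,"rz":0,"claw":1}]}}

```text
t: 12.8
eef_pos: [517.6, -367.0, 101.7]
tcp_rot: [3.14, -0.003, 0.244]
ft_force: [-2.4, 1.5, 3.5]
opening: 0.126
```

```bash
python3 rep.py
```

```text
12.8 [ 517.6239 -366.9564  101.7243] [ 3.1401 -0.0032  0.2441] F [-2.357   1.4984  3.5328] M [0.549  0.382  0.0453] 0.12619616110420293
need tool dx,dy mm -0.17943178684267916 -0.20592203281255392 frac rz -0.00010341526705987352
```

```bash
python3 - <<'E'
from cell import env
from h import *
for n in("side",):
    p,d=env.read_camera(n);c=env.get_calibration(n);cv2.imwrite("pics/seat_side.png",cv2.resize(p[230:390,240:440,::-1],(800,640))[:600]);np.savez("seat.npz",p=p,d=d)
E
```

```text
(no output)
```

View pics/seat_side.png

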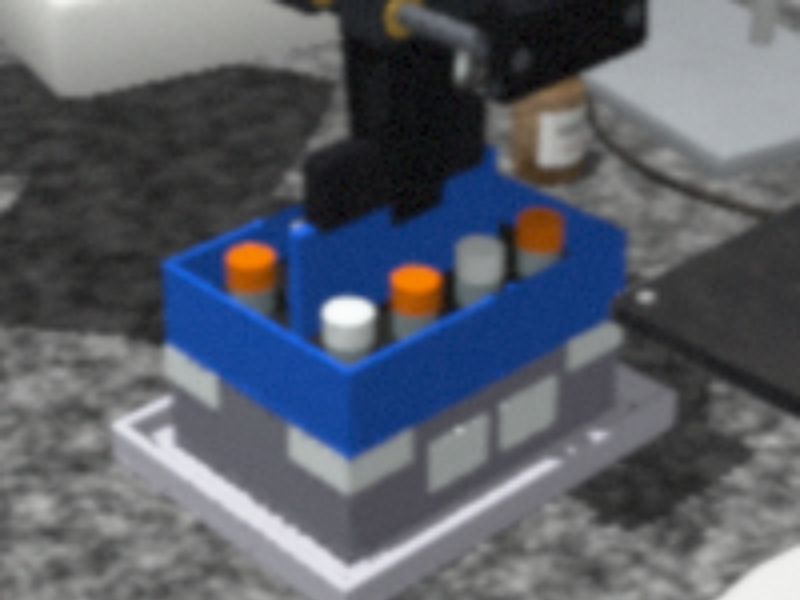

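The tray sits flush on the white corner blocks with no visible gap, and contact came at the predicted home height. Releasing now.

Request:
{"op": "arm_command", "data": {"steps": [{"dx":0,"dy":0,"dz":0,"rx":0,"ry":0,"rz":0,"claw":0.5},{"dx":0,"dy":0,"dz":0,"rx":0,"ry":0,"rz":0,"claw":0.5},{"dx":0,"dy":0,"dz":0,"rx":0,"ry":0,"rz":0,"claw":0},{"dx":0,"dy":0,"dz":0,"rx":0,"ry":0,"rz":0,"claw":0},{"dx":0,"dy":0,"dz":0,"rx":0,"ry":0,"rz":0,"claw":0},{"dx":0,"dy":0,"dz":0,"rx":0,"ry":0,"rz":0,"claw":0}]}}

```text
t: 13.6
eef_pos: [518.2, -367.4, 101.9]
tcp_rot: [3.139, -0.004, 0.244]
ft_force: [-0.4, -0.6, -0.3]
opening: 0.499
```

```bash
python3 rep.py
```

```text
13.6 [ 518.2083 -367.3792  101.9422] [ 3.1385 -0.0042  0.2443] F [-0.4425 -0.6428 -0.3242] M [ 0.0177 -0.0311 -0.0467] 0.4985893217579991
need tool dx,dy mm -0.6441883254915504 -0.7575495720431039 frac rz 2.6741148901190153e-06
```

Fingers are free (47 mm open). Retreating straight up, then back off to view.

Request:
{"op": "arm_command", "data": {"steps": [{"dx":0,"dy":0,"dz":-0.01,"rx":0,"ry":0,"rz":0,"claw":0},{"dx":0,"dy":0,"dz":-0.02,"rx":0,"ry":0,"rz":0,"claw":0},{"dx":0,"dy":0,"dz":-0.04,"rx":0,"ry":0,"rz":0,"claw":0},{"dx":0,"dy":0,"dz":-0.04,"rx":0,"ry":0,"rz":0,"claw":0},{"dx":-0.03,"dy":0,"dz":-0.03,"rx":0,"ry":0,"rz":0,"claw":0},{"dx":-0.04,"dy":0,"dz":0,"rx":0,"ry":0,"rz":0,"claw":-1},{"dx":-0.03,"dy":0,"dz":0,"rx":0,"ry":0,"rz":0,"claw":-1},{"dx":0,"dy":0,"dz":0,"rx":0,"ry":0,"rz":0,"claw":-1},{"dx":0,"dy":0,"dz":0,"rx":0,"ry":0,"rz":0,"claw":-1}]}}

```text
t: 14.72
eef_pos: [438.7, -387.4, 224.9]
tcp_rot: [3.133, -0.008, 0.245]
ft_force: [0.5, 0.7, 0.4]
opening: 0.864
```

```bash
python3 - <<'E'
from cell import env
from h import *
np.set_printoptions(precision=2,suppress=True)
s=env.state();print(s["t"],s["eef_pos"],s["ft_force"])
for n in("side","scene","wrist"):
    c=env.get_calibration(n);p,d=env.read_camera(n);cv2.imwrite(f"pics/end_{n}.png",p[:,:,::-1]);W=cloud(c,d)
    hsv=cv2.cvtColor(p,cv2.COLOR_RGB2HSV);m=cv2.inRange(hsv,(105,130,40),(128,255,255))>0
    b=(W[...,0]>400)&(W[...,0]<630)&(W[...,1]>-470)&(W[...,1]<-260)&(W[...,2]>83.5)&(W[...,2]<90)&m
    q=W[b]
    if len(q)>20:
        A=np.c_[q[:,:2]-[516,-366],np.ones(len(q))];co=np.linalg.lstsq(A,q[:,2],rcond=None)[0]
        print(n,len(q),"tilt",co,cv2.minAreaRect(q[:,:2].astype(np.float32)))
    if n!="wrist":
        for nm,(x0,x1,y0,y1) in dict(bottle=(665,720,-240,-185),beaker=(630,730,-130,-30)).items():
            o=cloud(c,np.load(f"a_{n}.npz")["d"])
            for V in(o,W):
                k=(V[...,0]>x0)&(V[...,0]<x1)&(V[...,1]>y0)&(V[...,1]<y1)&(V[...,2]>20)&(V[...,2]<120);print(n,nm,k.sum(),np.median(V[k],0))
E
```

```text
14.725 [ 438.66 -387.39  224.94] [0.49 0.69 0.35]
side 698 tilt [ 0.    0.01 85.94] ((515.9591064453125, -367.493408203125), (142.29855346679688, 101.65382385253906), 13.393726348876953)
side bottle 588 [ 685.4  -213.1    51.47]
side bottle 589 [ 685.49 -213.11   51.39]
side beaker 1337 [678.86 -96.18  68.19]
side beaker 1333 [678.55 -96.3   67.87]
scene 529 tilt [ 0.    0.   86.65] ((516.0869750976562, -367.16748046875), (142.14390563964844, 101.54545593261719), 14.075179100036621)
scene bottle 600 [ 696.41 -199.5    54.36]
scene bottle 594 [ 696.44 -199.57   54.47]
scene beaker 2548 [685.01 -76.74  48.94]
scene beaker 2546 [685.13 -76.79  48.84]
wrist 1592 tilt [ 0.    0.   84.71] ((516.7026977539062, -366.1757507324219), (139.05189514160156, 99.4127426147461), 14.005062103271484)
```

View pics/end_side.png

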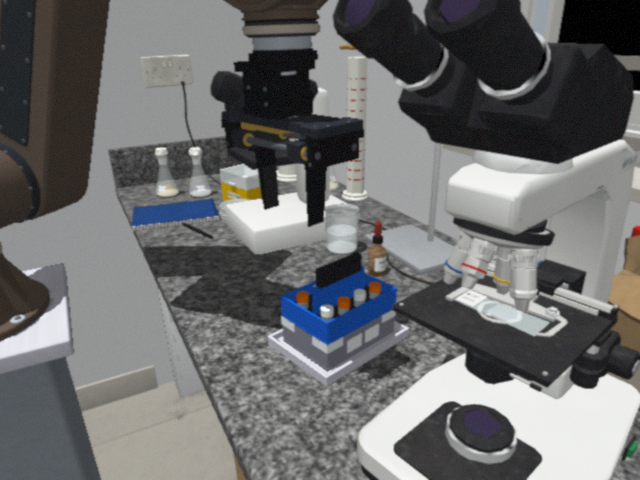

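View pics/end_wrist.png

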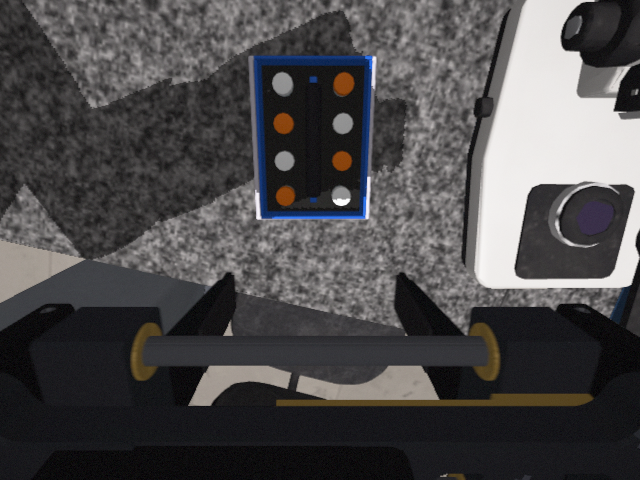

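The side view (tray at about (340,305)) and the wrist view (about (313,138)) show it seated squarely on the grey tray with the gripper clear. The rim is at about 86 mm, the home height, with no tilt, and the bottle and beaker haven't moved.

```bash
python3 -c "
from cell import env
print(env.job_done())"
```

```text
the job is handed in; nothing more can be done
None
```

The blue tray is stacked on the grey tray in the dock with its lugs home, the gripper has let go and is clear, and the job is handed in at about 15 s.

**What I did:** I located the grey tray's sockets and the blue tray with the wrist camera. Then I gripped the bar, carried the tray over and lowered it in small steps. It passed the height where it would stand on the grey tray's top face without touching. It bottomed at TCP z = 101.7 mm, against 102 mm predicted for home, with about 7 N of contact in the readings.

**Last checks:**
- **Height:** the rim reads 85.9, 86.7 and 84.7 mm in the side, scene and wrist cameras, against 86 mm for home. The wrist camera had been reading about 1.3 mm low throughout.
- **Level:** planes fitted to the rim show no tilt in the scene and wrist views. The side view gives a slope of about 0.01 along y, which I take as noise.
- **Bystanders:** the bottle and beaker measure within 0.4 mm of where they started.
- **Disagreement:** the cameras differ by about 1.5 mm on the tray's sideways position, which is within their stated calibration.

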